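# Refit the axle of a trolley caster

## Task

Take the long square-headed axle out of the wooden rack and thread it through the leaning caster fork: in at the upper cheek, through the wheel, and out through the hole of the lower cheek. Keep hold of it until its tip has come out below the lower cheek, then let go with the head fully home against the upper cheek. Leave the short axle in the rack and do not disturb the other things on the table.

Things in the scene. Friction and masses are not known exactly. Their poses are not given: they have to be found in the camera images.
- axle_long: Long steel axle, 145 mm overall, about 0.25 kg: round shaft 14 mm wide, 105 mm long, its lowest 5 mm tapered to 9 mm; then a square head 20 x 20 mm, 40 mm tall. Origin at the tip's centre; z along the shaft to the head; x, y square to the head's flats. Starts upright, tip down, in one of the rack's two holes, tip 10 mm and head 115 to 155 mm above the table.
- long_seat (a point): Point on the long axle's axis at the underside of its head, 105 mm from the tip.
- axle_short: The short axle, the same but with a shaft of only 60 mm (100 mm overall): too short for the fork. Origin at its tip, z towards the head. It starts upright in the rack's other hole, its head from 70 to 110 mm above the table.
- rack: Fixed wooden block 60 mm (x) by 170 mm (y), 45 mm tall, with two blind holes 17 mm wide and 35 mm deep in its top, 50 mm either side of its centre along y. Origin at the centre of its underside, z up.
- fork: Fixed steel caster fork: two parallel cheeks, each 80 x 64 x 10 mm, 60 mm apart, with aligned bores 17 mm wide. Origin: mouth of the upper bore, 140 mm above the table. z: bore axis, out of the upper cheek, leaning 35 degrees from vertical, roughly to the robot's left (+y); x: in the cheek's face, up and to the right. The cheeks lie at z -10 to 0 and -80 to -70 mm, x -30 to 50, y -32 to 32 mm.
- lower_bore (a point): Centre of the lower bore at the outer (lower) face of the lower cheek, 80 mm from the fork's origin along -z. With the axle home its tip sticks out 25 mm below this point.
- wheel_mid (a point): Centre of the fixed wheel between the cheeks, on the bore axis 40 mm below the fork's origin: 84 mm in diameter, 40 mm wide, bore 22 mm. It is held in line and does not move.
- stand: Fixed stand that carries the fork: plywood base 200 x 150 x 12 mm and a grey post with a mounting block on the fork's right (-y) side (fork x 50 to 100 mm, no part above fork z = 0). The space above the upper cheek is free. Origin on the table, straight below the fork's origin.
- spare_wheel: A spare loose wheel, 84 mm in diameter and 40 mm thick, lying flat on the table. Origin at the centre of its underside. A bystander.
- wrench: A steel wrench, 180 mm long, lying flat on the table. A bystander.
- mug: A white mug, 80 mm wide and 90 mm tall, standing on the table. A bystander.
- tub: An open clear tub, 160 x 220 mm and 70 mm tall. A bystander.

How it is judged:
By the outcome, as a careful person would: the job done as asked, in the order asked, and still so for the second after the job is handed in, with the robot touching nothing.
It also fails if it takes over 48 s, if anything falls off the work surface, if the arm or the gripper's body presses on something with over 40 N, if the wrist force passes 120 N, or if a joint passes its speed limit or range.

## Robot

A 6-joint arm with a two-finger parallel gripper is mounted at the origin on the work surface. World frame = base frame: x ahead of the robot, y to its left, z up, the work surface at z = 0. Lengths are in m, angles in rad, forces in N, time in s.
With the tool pointing down it reaches from about 0.375 to 0.975 m from the base axis. Payload 3.8 kg.
Tool frame: the origin (TCP) lies on the centre line of the jaws, within the pads' length; the fingertips stand 11 mm ahead of it and the grasp point (between the pads) lies 8 mm behind it; z points along the fingers, y is the line along which they close (so a half turn about z gives the same grasp; the last joint's range is limited). The gripper opens to 85 mm and grips with 20 to 120 N. Pads are 22 mm wide; open, the fingers measure 114 mm over their backs; the gripper's body (76 mm by 85 mm) begins 54 mm behind the grasp point. The pads swing forward as they close: fully open they stand 13 mm farther back than shut.
Start: joints at [1.176, 0.264, 1.604, -0, 1.274, -0.037], TCP at [0.236, 0.632, 0.215] pointing down, gripper open.
Joint ranges: [-2.63, 2.63], [-0.94, 2.18], [0.31, 2.57], [-1.31, 4.45], [0, 2.66], [-2.55, 2.55]. Speed limits (rad/s): [2.57, 2.57, 3.14, 3.14, 3.14, 3.14].

## Interface

Orientations are given as a 3x3 rotation matrix whose columns are the frame's x, y, z axes.
In Python, from rig import r gives the robot as it stands.
- The arm moves only by the shell command python3 nudge.py 'ROWS' [OPENING] [FORCE]. ROWS is 1 to 8 rows, one to a line, with the numbers parted by spaces; each row has 4 numbers: dx, dy, dz in m, then a turn about the tool's z in rad; each row shifts and turns the commanded pose from where the row before left it, along the tool's axes as they then stand; what a row does not reach is not made up. A row lasts 1/12 s, in which the tool goes at most 0.0417 m and 0.125 rad, less where a joint would pass 70% of its speed; a pose out of reach is approached as far as the arm can. OPENING is the finger opening in m, set as the command begins (- or left out keeps the last). The fingers move at their own pace and stop on an object; FORCE is the grip in N (left out, the last holds). Time passes only in rows, so rows that do not move let the fingers close. It prints the time, the measured TCP pose, the force, the opening and the grip force at its end. Input that does not fit is refused with a message, and nothing moves.
- r.state(): the state, without advancing time (a new reading comes with each control period).
- r.get_image(name): name is "side" or "top" or "wrist"; returns the picture (480x640x3 uint8, blue, green, red); there is no depth.
- r.camera_info(name): a dict with "mtx" (3x3 intrinsics, pixels), "pose" (4x4, takes a point from camera to world coordinates). Camera axes: x right, y down, z forward; pixel columns grow to the right and rows downward; lengths in m; the calibration is good to about 2 mm. A picture is of the moment at which its call begins: read the wrist's pose just before it. camera_info takes no time and is no camera call; for the wrist camera it gives the pose at the moment of the call.
- r.finish_job(): hands the job in; it is judged then, once.
The state is a dict: "time": time; "q": joint angles; "qd": joint speeds; "effort": joint torques, N m; "ee_pos": TCP position; "tool_rot": TCP orientation; "force": force on the tool from outside, world axes, zero at the start; "ft_torque": the same for the moment, N m; "finger_gap": finger opening in m; "gripper_force": force on a finger pad.
Only numpy, scipy, OpenCV 4.12 (cv2) and the standard library are available. Lean on these libraries where they do the work, as an engineer would, in place of code of your own. Each camera call takes 0.05 s, during which the arm holds its last target. There are 200 camera calls.

## Working session

There is one attempt and no reset: what is moved stays moved. The work goes in short steps, Python scripts to look and compute and a shell command to move; the robot and the scene stay as the last step left them, time stands still between calls to the robot, and variables do not carry over. Pictures are saved under pics/ and viewed, at most 10 in all, crops included, and the job is handed in when it is done.

```bash
ls; mkdir -p pics; python3 - <<'E'
from rig import r
import cv2,numpy as np
np.set_printoptions(precision=4,suppress=True)
s=r.state();print(s['time'],s['ee_pos'],s['tool_rot'])
for n in("side","top","wrist"):
    c=r.camera_info(n);print(n,np.array(c['mtx']),np.array(c['pose']))
    cv2.imwrite(f'pics/{n}0.png',r.get_image(n))
E
```

```text
nudge.py
pics
rig.py
0.0 [0.2361 0.6315 0.2141] [[-0.9367  0.3502 -0.0009]
 [ 0.3502  0.9367 -0.0021]
 [ 0.0001 -0.0023 -1.    ]]
side [[455.9748   0.     307.0466]
 [  0.     455.9748 237.2711]
 [  0.       0.       1.    ]] [[ 0.9903 -0.0893  0.1067  0.4253]
 [-0.1387 -0.5727  0.8079 -0.864 ]
 [-0.011  -0.8149 -0.5795  0.7213]
 [ 0.      0.      0.      1.    ]]
top [[502.5678   0.     312.5667]
 [  0.     502.5678 236.2732]
 [  0.       0.       1.    ]] [[ 0.0122 -0.9817  0.19    0.2876]
 [-0.9999 -0.0132 -0.0038  0.0402]
 [ 0.0062 -0.1899 -0.9818  1.3548]
 [ 0.      0.      0.      1.    ]]
wrist [[427.6761   0.     314.5504]
 [  0.     427.6761 233.6149]
 [  0.       0.       1.    ]] [[ 0.3489  0.9002  0.2607  0.1682]
 [ 0.9372 -0.3345 -0.0992  0.6561]
 [-0.0021  0.2789 -0.9603  0.3726]
 [ 0.      0.      0.      1.    ]]
```

View pics/side0.png

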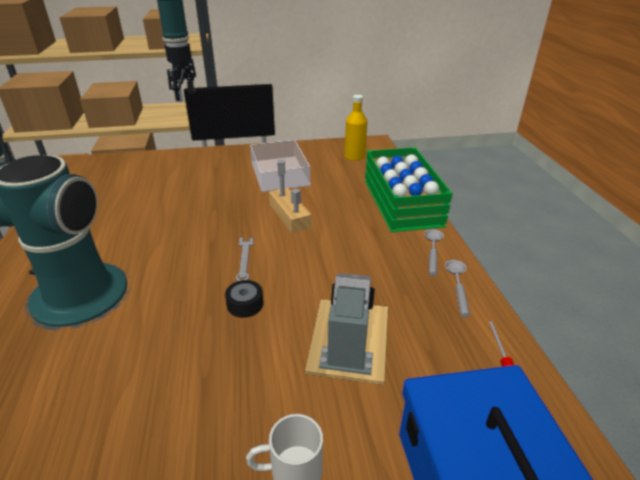

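View pics/top0.png

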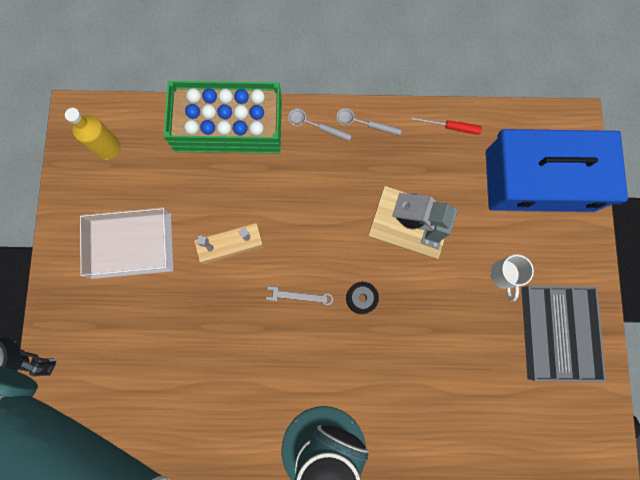

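The side view shows the rack at (290,208), with the long axle at (281,178) and the short one at (295,200). The fork is at (350,310). In the top view the long head is at (203,242), the short head at (244,234), and the upper cheek's hole near (407,206).

```bash
cat >h.py <<'E'
from rig import r
import cv2,numpy as np
np.set_printoptions(precision=4,suppress=True)
def cam(n):
    c=r.camera_info(n);return np.array(c['mtx']),np.array(c['pose'])
def ray(c,uv):
    K,P=c;d=P[:3,:3]@np.linalg.solve(K,[uv[0],uv[1],1.]);return P[:3,3],d/np.linalg.norm(d)
def onz(c,uv,z):
    o,d=ray(c,uv);return o+d*(z-o[2])/d[2]
def proj(c,X):
    K,P=c;X=np.atleast_2d(X);p=(X-P[:3,3])@P[:3,:3]@K.T;return p[:,:2]/p[:,2:]
def tri(*cu):
    A=np.zeros((3,3));b=np.zeros(3)
    for c,uv in cu:
        o,d=ray(c,uv);M=np.eye(3)-np.outer(d,d);A+=M;b+=M@o
    return np.linalg.solve(A,b)
E
python3 - <<'E'
from h import *
t=cam('top');s=cam('side')
print(onz(t,(228,243),.045),onz(t,(204,241),.155),onz(t,(244,234),.11),onz(t,(407,206),.14))
a=cv2.imread('pics/top0.png');b=cv2.imread('pics/side0.png')
f=lambda im,x,y:cv2.resize(im[y:y+75,x:x+100],None,fx=4,fy=4,interpolation=cv2.INTER_CUBIC)
o=np.vstack([np.hstack([f(a,180,205),f(a,365,180)]),np.hstack([f(b,245,155),f(b,300,265)])])
cv2.imwrite('pics/crop.png',o)
E
```

```text
[0.5199 0.2586 0.045 ] [0.5045 0.2986 0.155 ] [0.532  0.2085 0.11  ] [ 0.6027 -0.199   0.14  ]
```

View pics/crop.png

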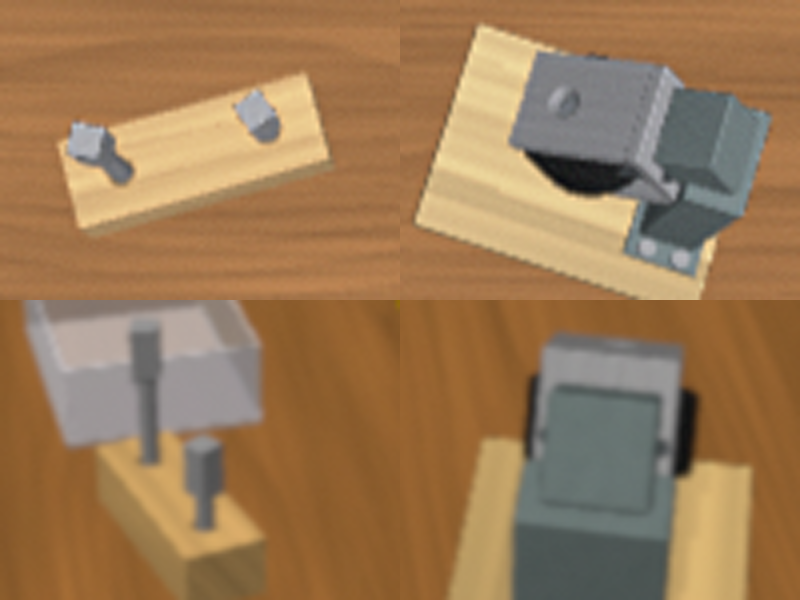

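The crop gives these top-view pixels: fork bore about (406,205), long head top about (202,239.5), and short head about (244,231). nudge only allows translation and yaw, so I'll pivot the axle 35° inside the light grip by dragging its tip against the rim of the rack hole. First I'll go over the rack for a wrist view.

```bash
python3 nudge.py '-0.034 -0.02 -0.004 0
-0.034 -0.02 -0.004 0
-0.034 -0.02 -0.004 0
-0.034 -0.02 -0.004 0
-0.034 -0.02 -0.004 0
-0.034 -0.02 -0.004 0
-0.034 -0.02 -0.004 0
-0.034 -0.02 -0.004 0'
python3 nudge.py '-0.034 -0.02 -0.004 0
-0.034 -0.02 -0.004 0
-0.034 -0.02 -0.004 0
0 0 0 0.12
0 0 0 0.12
0 0 0 0.12
0 0 0 0.12
0 0 0 0.12'
python3 nudge.py '0 0 0 0.12
0 0 0 0.12
0 0 0 0.12
0 0 0 0.12
0 0 0 0.12
0 0 0 0
0 0 0 0'
python3 - <<'E'
from h import *
s=r.state();c=cam('wrist');im=r.get_image('wrist');cv2.imwrite('pics/w1.png',im)
np.savez('pics/w1.npz',K=c[0],P=c[1]);print(s['time'],s['q'],s['ee_pos'],s['tool_rot'],c[1])
E
```

```text
time: 0.82
ee_pos: [0.4358, 0.3853, 0.2474]
tool_rot: [[-0.937, 0.35, -0.0], [0.35, 0.937, -0.0], [0.0, -0.0, -1.0]]
force: [0.9, 0.3, -0.2]
finger_gap: 0.0853
gripper_force: 0.0
time: 1.48
ee_pos: [0.5096, 0.2948, 0.259]
tool_rot: [[-0.57, 0.822, -0.001], [0.822, 0.57, -0.0], [0.0, -0.001, -1.0]]
force: [0.2, -0.0, -0.8]
finger_gap: 0.0854
gripper_force: 0.0
time: 2.07
ee_pos: [0.5095, 0.2951, 0.2591]
tool_rot: [[-0.016, 1.0, -0.001], [1.0, 0.016, -0.0], [-0.0, -0.001, -1.0]]
force: [0.7, -0.5, 0.0]
finger_gap: 0.0851
gripper_force: 0.0
2.0667 [0.4827 0.0777 1.7398 0.     1.3248 0.4664] [0.5095 0.2951 0.2591] [[-0.0163  0.9999 -0.0006]
 [ 0.9999  0.0163 -0.0003]
 [-0.0003 -0.0006 -1.    ]] [[ 0.9998  0.0174  0.0037  0.5069]
 [ 0.0177 -0.9599 -0.2797  0.3655]
 [-0.0013  0.2797 -0.9601  0.4175]
 [ 0.      0.      0.      1.    ]]
```

View pics/w1.png

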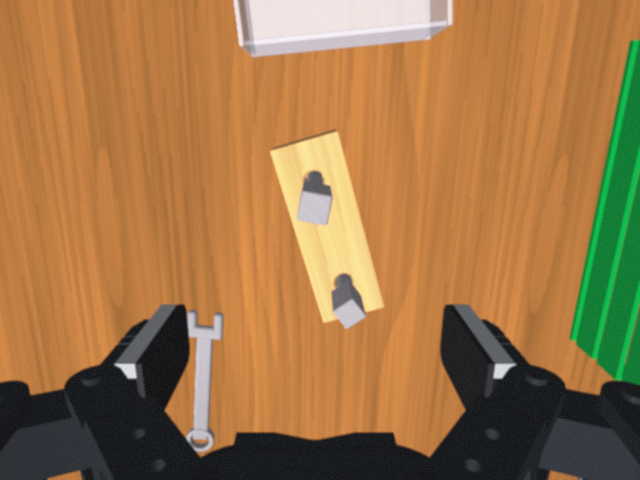

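```bash
python3 - <<'E'
from h import *
c=cam('wrist')
t=cam('top')
print(onz(c,(314.5,207),.155),onz(c,(349,314),.11), onz(t,(202,239.5),.155),onz(t,(243.5,230.5),.11))
R=np.array([onz(c,p,.045) for p in((271,150),(337,131),(383,307),(325,322))]);print(R,R.mean(0))
print([np.linalg.norm(R[i]-R[i-1]) for i in range(4)])
im=cv2.imread('pics/w1.png');cv2.imwrite('pics/w1c.png',cv2.resize(im[120:345,230:430],None,fx=2.6,fy=2.6,interpolation=cv2.INTER_CUBIC))
E
```

```text
[0.5076 0.3064 0.155 ] [0.5366 0.2101 0.11  ] [0.5082 0.3037 0.155 ] [0.5409 0.2101 0.11  ]
[[0.4697 0.3311 0.045 ]
 [0.5258 0.348  0.045 ]
 [0.5751 0.1852 0.045 ]
 [0.5201 0.1683 0.045 ]] [0.5227 0.2581 0.045 ]
[np.float64(0.17036437233424945), np.float64(0.058615458658463494), np.float64(0.17002229962029686), np.float64(0.057511414217338096)]
```

View pics/w1c.png

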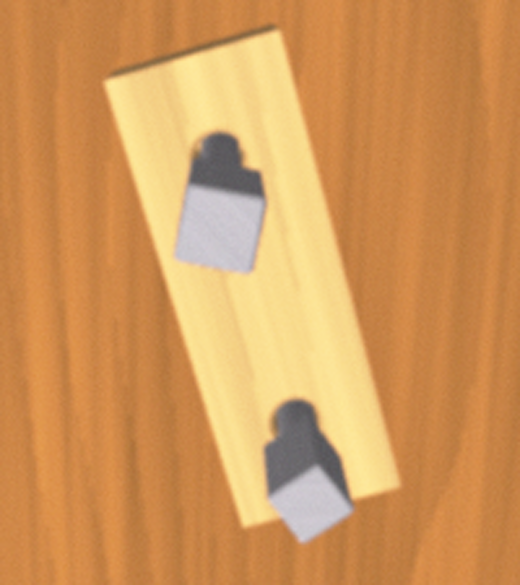

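```bash
python3 - <<'E'
from h import *
c=cam('wrist');s=r.state()
C=np.array([onz(c,(x/2.6+230,y/2.6+120),.155) for x,y in((192,185),(265,198),(251,271),(176,258))])
print(C,C.mean(0))
e=(C[1]-C[0]+C[2]-C[3]);f=(C[0]-C[3]+C[1]-C[2])
print('az',np.arctan2(e[1],e[0]),np.arctan2(f[1],f[0])-np.pi/2,np.linalg.norm(e)/2,np.linalg.norm(f)/2)
y=s['tool_rot'][:,1] if not isinstance(s['tool_rot'],list) else np.array(s['tool_rot'])[:,1];print('tool az',np.arctan2(y[1],y[0]))
print(np.array(s['tool_rot']).T@(np.array([*C.mean(0)[:2],.136])-s['ee_pos']))
E
```

```text
[[0.5008 0.3164 0.155 ]
 [0.5184 0.3136 0.155 ]
 [0.5155 0.2954 0.155 ]
 [0.4971 0.2983 0.155 ]] [0.508  0.3059 0.155 ]
az -0.15993961313859262 -0.1800821486543689 0.018172196831951808 0.018415970301624156
tool az 0.016280232346526986
[ 0.0109 -0.0013  0.1232]
```

```bash
python3 nudge.py '0.011 -0.001 0 0
0 0 0 0.093
0 0 0.03 0.093
0 0 0.03 0
0 0 0.03 0
0 0 0.02 0
0 0 0.013 0
0 0 0 0' 0.05
python3 nudge.py '0 0 0 0
0 0 0 0
0 0 0 0
0 0 0 0
0 0 0 0' 0 40
```

```text
time: 2.78
ee_pos: [0.5061, 0.3055, 0.1326]
tool_rot: [[0.171, 0.985, -0.006], [0.985, -0.171, -0.003], [-0.004, -0.005, -1.0]]
force: [-0.3, 0.3, -0.2]
finger_gap: 0.0501
gripper_force: 0.0
time: 3.2
ee_pos: [0.5104, 0.3072, 0.1394]
tool_rot: [[0.172, 0.985, 0.005], [0.985, -0.172, 0.002], [0.003, 0.004, -1.0]]
force: [0.0, -0.2, 5.7]
finger_gap: 0.0004
gripper_force: 2.9
```

```bash
python3 - <<'E'
from h import *
a=r.get_image('wrist');b=r.get_image('side');s=r.state();print(s['time'],s['finger_gap'],s['force'],s['ee_pos'])
o=np.hstack([cv2.resize(a,(400,300)),cv2.resize(b[130:250,210:370],(400,300),interpolation=cv2.INTER_CUBIC)])
cv2.imwrite('pics/g1.png',o)
E
```

```text
3.3 5.4919580895906356e-05 [0.6455 0.0776 6.0323] [0.5104 0.3072 0.1394]
```

View pics/g1.png

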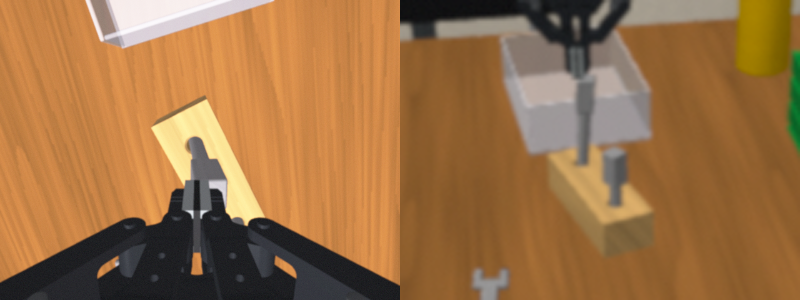

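```bash
python3 - <<'E'
from h import *
s=r.state();p=np.array(s['ee_pos']);R=np.array(s['tool_rot'])
w=cam('wrist');d=cam('side')
pts=[p+R[:,2]*.011,p,np.array([.508,.306,.155]),np.array([.508,.306,.115]),np.array([.508,.306,.045])]
print((proj(w,pts))/1.6);print((proj(d,pts)-[210,130])*2.5+[400,0])
a=cv2.imread('pics/g1.png')
im=r.get_image('wrist');t=r.get_image('top')
o=np.hstack([cv2.resize(im[190:430,220:420],(500,600),interpolation=cv2.INTER_CUBIC),cv2.resize(t[205:275,185:220],(300,600),interpolation=cv2.INTER_CUBIC)])
cv2.imwrite('pics/g2.png',o)
E
```

```text
[[198.6082 175.3039]
 [198.7185 181.8972]
 [195.3511 195.1206]
 [195.4192 170.3436]
 [195.4905 144.4266]]
[[579.7887  96.8184]
 [579.3305  88.0821]
 [576.7219  76.1466]
 [578.2772 108.0182]
 [580.8701 161.152 ]]
```

View pics/g2.png

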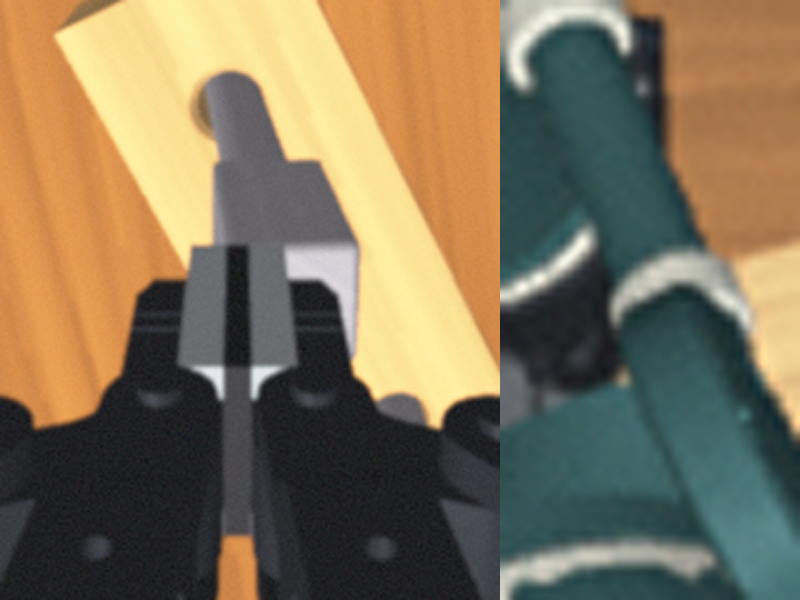

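The picture shows the closed fingertips standing on top of the head, with the axle leaning a little towards +x. The fingertips therefore end about 28 mm further back along the tool than stated. I'll open, recentre and go about 31 mm deeper.

```bash
python3 nudge.py '0 0 -0.02 0
0 0 0 0
0 0.005 0 0
0 0 0 0
0 0 0 0
0 0 0 0' 0.07
python3 - <<'E'
from h import *
s=r.state();c=cam('wrist');im=r.get_image('wrist')
print(s['time'],s['ee_pos'],s['finger_gap'],s['force'])
print(proj(c,[[.508,.306,.155],[.517,.306,.155]]))
cv2.imwrite('pics/g3.png',cv2.resize(im[190:430,170:470],(750,600),interpolation=cv2.INTER_CUBIC))
E
```

```text
time: 3.9
ee_pos: [0.5129, 0.3049, 0.1554]
tool_rot: [[0.172, 0.985, -0.002], [0.985, -0.172, -0.001], [-0.001, -0.001, -1.0]]
force: [0.3, 0.1, -0.3]
finger_gap: 0.0699
gripper_force: 0.0
3.9 [0.5129 0.3049 0.1554] 0.06993080204402781 [ 0.275   0.1479 -0.3481]
[[305.3779 290.1786]
 [327.4683 286.6575]]
```

View pics/g3.png

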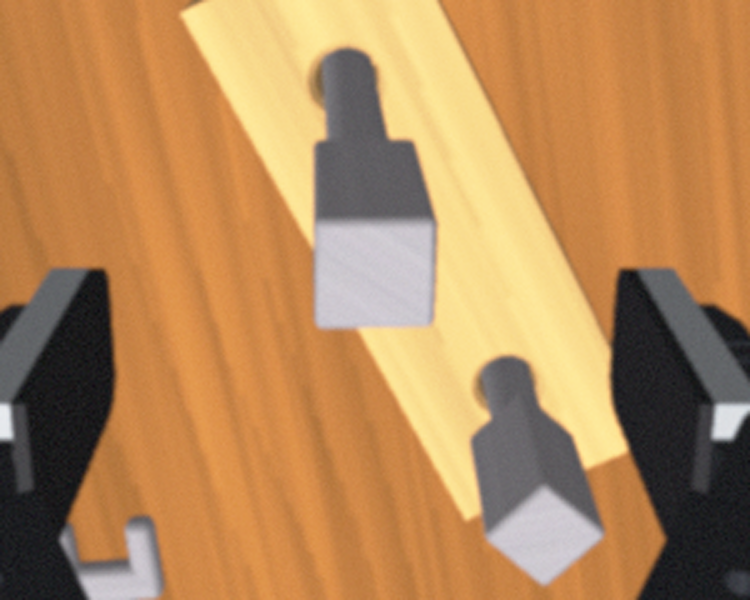

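The open fingertips sit at about row 270 in the crop. Scaled by their known 70 mm gap, they are about 23 mm behind the TCP. The head centre is at (376,274), roughly 1 mm and 4 mm off the hand's centre.

```bash
python3 nudge.py '-0.002 0.001 0.015 0
0 0 0.016 0
0 0 0.016 0
0 0 0 0'
python3 nudge.py '0 0 0 0
0 0 0 0
0 0 0 0
0 0 0 0
0 0 0 0
0 0 0 0' 0 40
```

```text
time: 4.28
ee_pos: [0.5111, 0.3016, 0.1051]
tool_rot: [[0.172, 0.985, -0.007], [0.985, -0.172, -0.004], [-0.005, -0.006, -1.0]]
force: [-0.3, -0.9, -0.7]
finger_gap: 0.0702
gripper_force: 0.0
time: 4.78
ee_pos: [0.5138, 0.3039, 0.111]
tool_rot: [[0.173, 0.985, -0.0], [0.985, -0.173, 0.001], [0.001, -0.0, -1.0]]
force: [-5.0, 0.2, 5.9]
finger_gap: 0.0197
gripper_force: 38.9
```

```bash
cat >>h.py <<'E'
def forkR(a,lean=np.radians(35)):
    # a: azimuth of fork y; z leans towards azimuth a+90
    y=np.array([np.cos(a),np.sin(a),0]);h=np.array([-np.sin(a),np.cos(a),0])
    z=np.sin(lean)*h+np.cos(lean)*np.array([0,0,1]);return np.c_[np.cross(y,z),y,z]
E
python3 - <<'E'
from h import *
from scipy.optimize import least_squares
t=cam('top')
L=np.array([[-30,32,0],[50,32,0],[50,-32,0],[-30,-32,0],[0,0,0]])/1e3
uv=np.array([[400,192.5],[432,196],[423,221],[393,216],[406.25,205]])
f=lambda p:(proj(t,L@forkR(p[2]).T+[p[0],p[1],.14])-uv).ravel()
s=least_squares(f,[.6,-.2,0]);print(s.x,np.degrees(s.x[2]),s.fun.reshape(-1,2))
print(forkR(s.x[2]))
E
```

```text
[ 0.6036 -0.2009 -0.3228] -18.497798706355333 [[ 0.9511  0.2184]
 [-2.1165  0.108 ]
 [-0.6863 -0.786 ]
 [ 0.4077 -0.1353]
 [ 1.5279  0.6529]]
[[-0.2599  0.9483  0.182 ]
 [-0.7768 -0.3173  0.5439]
 [ 0.5736  0.      0.8192]]
```

The long head is held (19.7 mm opening, 39 N). The fork's y azimuth is about −18.5°, which the base edge confirms. I'll lift until the tip is just inside the hole, turn, then pivot with a light grip.

```bash
python3 nudge.py '0 0 -0.014 0
0 0 -0.014 0
0 0 0 0.074
0 0 0 0.074
0 0 0 0' 0 40
python3 nudge.py '0 0 0 0
0.0115 0 0 0
0.0115 0 0.001 0
0.0115 0 0.002 0' 0 20
python3 nudge.py '0.0115 0 0.003 0
0.0115 0 0.004 0
0.0115 0 0.005 0
0.009 0 0.005 0
0 0 0 0'
```

```text
time: 5.2
ee_pos: [0.513, 0.3032, 0.1373]
tool_rot: [[0.317, 0.948, -0.002], [0.948, -0.317, -0.0], [-0.001, -0.002, -1.0]]
force: [-2.8, -0.2, -1.1]
finger_gap: 0.0195
gripper_force: 40.7
time: 5.53
ee_pos: [0.523, 0.3352, 0.1335]
tool_rot: [[0.314, 0.949, -0.005], [0.949, -0.314, -0.002], [-0.004, -0.004, -1.0]]
force: [-5.0, -0.7, -0.2]
finger_gap: 0.019
gripper_force: 39.5
time: 5.95
ee_pos: [0.5378, 0.3779, 0.1156]
tool_rot: [[0.314, 0.949, -0.003], [0.949, -0.314, -0.001], [-0.002, -0.002, -1.0]]
force: [-3.9, -0.5, -0.9]
finger_gap: 0.0198
gripper_force: 40.7
```

```bash
python3 - <<'E'
from h import *
s=r.state();print(s['time'],s['ee_pos'],s['force'],s['gripper_force'])
w,t,d=cam('wrist'),cam('top'),cam('side')
iw,it,i_d=[r.get_image(n) for n in('wrist','top','side')]
for n,i in(('wa',iw),('ta',it),('sa',i_d)):cv2.imwrite(f'pics/{n}.png',i)
p=np.array(s['ee_pos']);g=p+[0,0,.033]
print(proj(t,[g]),proj(d,[g]))
f=lambda im,x,y,w_,h_,W,H:cv2.resize(im[y:y+h_,x:x+w_],(W,H),interpolation=cv2.INTER_CUBIC)
o=np.vstack([np.hstack([f(iw,180,120,267,200,400,300),f(it,140,180,133,100,400,300)]),np.hstack([f(i_d,230,130,100,75,400,300),f(i_d,240,150,64,48,400,300)])])
cv2.imwrite('pics/p1.png',o)
E
```

```text
5.95 [0.5378 0.3779 0.1156] [-3.8524 -0.4916 -0.9142] 40.66576838493347
[[172.847  227.7041]] [[288.5792 151.098 ]]
```

View pics/p1.png

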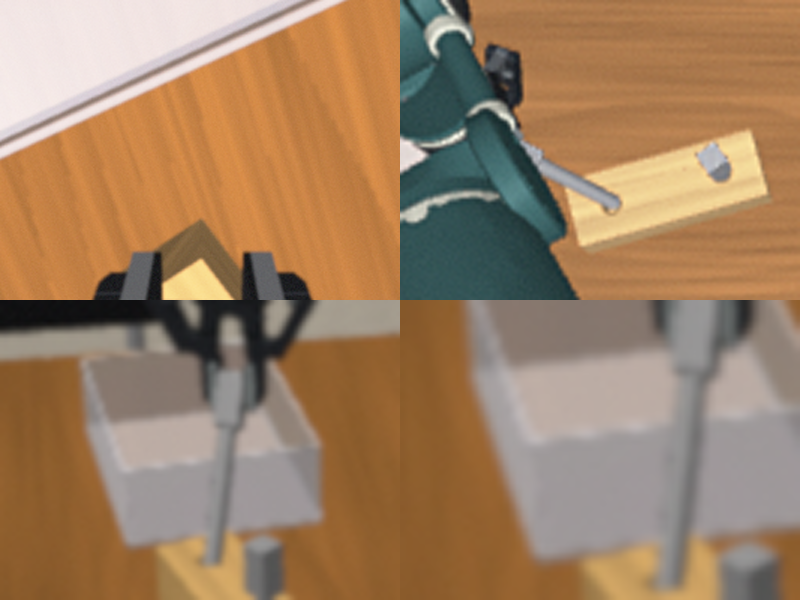

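```bash
python3 - <<'E'
from h import *
t,d=cam('top'),cam('side')
J=tri((t,(184.9,231.7)),(d,(287,161.3)));T=tri((t,(209.8,247.8)),(d,(283,195)))
print(J,T,proj(t,[J,T]),proj(d,[J,T]))
v=J-T;print(np.linalg.norm(v),'lean',np.degrees(np.arctan2(np.hypot(*v[:2]),v[2])),'az',np.degrees(np.arctan2(v[1],v[0])))
g=np.array(r.state()['ee_pos']);print('J-tcp in tool',np.array(r.state()['tool_rot']).T@(J-g))
E
```

```text
[0.5309 0.3529 0.1284] [0.5084 0.3067 0.0423] [[184.9009 232.1988]
 [209.7941 247.2205]] [[287.4083 161.1915]
 [282.4965 195.1242]]
0.1002820853705751 lean 30.861841778212614 az 64.01106798060383
J-tcp in tool [-0.0249  0.0011 -0.0119]
```

The top view shows the axle tilted in the grip: head junction at crop (535,155), tip still at the hole (612,205). The side view agrees, with the tip at (212,560). The pivot worked. I'll lift clear, measure the tip numerically, then go to a photo pose over the fork.

```bash
python3 nudge.py '0.004 0 -0.02 0
0 0 -0.035 0
0 0 -0.035 0
0 0 0 0
0 0 0 0' 0 40
cat >tip.py <<'E'
from h import *
s=r.state();p=np.array(s['ee_pos']);R=np.array(s['tool_rot']);print(s['time'],p,s['force'])
it,isd=r.get_image('top'),r.get_image('side')
import sys;n=sys.argv[1];cv2.imwrite(f'pics/t_{n}.png',it);cv2.imwrite(f'pics/s_{n}.png',isd)
g=p-R[:,2]*.033
for lean in(28,32,36,40):
    a=np.radians(lean);d=-R[:,0]*np.sin(a)+R[:,2]*np.cos(a)
    X=g+d*.134;print(lean,X,proj(cam('top'),[X])[0],proj(cam('side'),[X])[0])
for nm,im in(('top',it),('side',isd)):
    a=np.radians(34);d=-R[:,0]*np.sin(a)+R[:,2]*np.cos(a)
    hsv=cv2.cvtColor(im,cv2.COLOR_BGR2HSV)
    L=proj(cam(nm),[g+d*k for k in np.arange(.06,.165,.005)])
    print(nm)
    for q in L:
        # saturation profile across the line (perpendicular)
        t=L[-1]-L[0];t/=np.linalg.norm(t);m=np.array([-t[1],t[0]])
        print(q.round(1),[int(hsv[int(round(y)),int(round(x)),1]) for x,y in(q+m*k for k in range(-6,7))])
E
python3 tip.py a
```

```text
time: 6.52
ee_pos: [0.5438, 0.3822, 0.2127]
tool_rot: [[0.315, 0.949, 0.011], [0.949, -0.315, 0.005], [0.008, 0.008, -1.0]]
force: [0.7, -0.5, -4.1]
finger_gap: 0.0191
gripper_force: 39.5
6.5167 [0.5438 0.3822 0.2127] [ 0.7321 -0.5156 -4.1484]
28 [0.5249 0.323  0.1269] [196.9481 234.8575] [286.4212 166.361 ]
32 [0.5223 0.3153 0.1315] [199.5972 235.5716] [285.7312 166.1749]
36 [0.5198 0.3079 0.1367] [202.0906 236.2058] [285.0486 165.7551]
40 [0.5174 0.3009 0.1424] [204.417  236.7566] [284.3768 165.0986]
top
[179.  225.5] [143, 140, 145, 82, 19, 9, 7, 7, 13, 8, 128, 148, 100]
[180.6 226.3] [146, 143, 143, 106, 24, 17, 8, 13, 13, 18, 126, 146, 144]
[182.1 227. ] [143, 142, 145, 135, 53, 16, 9, 13, 12, 34, 144, 144, 144]
[183.6 227.7] [142, 141, 150, 134, 60, 16, 9, 10, 17, 7, 97, 146, 145]
[185.2 228.4] [140, 143, 144, 115, 10, 16, 11, 6, 13, 5, 138, 149, 143]
[186.7 229.1] [143, 145, 148, 148, 116, 16, 14, 9, 13, 32, 139, 148, 140]
[188.1 229.8] [142, 142, 142, 135, 58, 18, 9, 9, 14, 32, 102, 151, 143]
[189.6 230.6] [145, 141, 144, 137, 10, 18, 10, 6, 12, 5, 100, 148, 144]
[191.1 231.3
[... 1577 characters left out ...]
, 46]
[286.1 157.6] [29, 29, 29, 30, 29, 26, 18, 2, 2, 7, 18, 32, 37]
[285.9 159.3] [30, 29, 30, 30, 31, 28, 21, 9, 2, 4, 14, 28, 31]
[285.8 161.1] [30, 30, 29, 30, 31, 29, 23, 9, 2, 4, 10, 24, 31]
[285.6 162.8] [30, 30, 32, 32, 32, 30, 26, 11, 2, 4, 8, 26, 31]
[285.5 164.6] [30, 30, 32, 32, 31, 31, 29, 13, 2, 4, 8, 21, 29]
[285.4 166.3] [25, 26, 29, 30, 30, 30, 18, 6, 4, 12, 24, 31, 33]
[285.2 168.1] [10, 11, 20, 22, 24, 22, 20, 17, 19, 22, 26, 29, 31]
[285.1 169.9] [8, 8, 8, 10, 8, 9, 8, 8, 10, 11, 11, 21, 22]
[284.9 171.6] [8, 10, 10, 10, 8, 8, 8, 8, 8, 6, 6, 8, 8]
[284.8 173.4] [10, 11, 11, 11, 10, 8, 8, 8, 8, 8, 8, 8, 10]
[284.6 175.1] [10, 11, 10, 10, 10, 10, 10, 10, 8, 10, 10, 10, 10]
```

```bash
python3 - <<'E'
from h import *
s=r.state();p=np.array(s['ee_pos']);R=np.array(s['tool_rot'])
t,d=cam('top'),cam('side')
T=tri((t,(202.6,237.7)),(d,(283.6,167.2)));print(T,proj(t,[T]),proj(d,[T]))
print('tip-tcp in tool',R.T@(T-p))
for z in(.131,.135,.139):print(z,onz(t,(202.6,237.7),z),R.T@(onz(t,(202.6,237.7),z)-p))
E
python3 nudge.py '-0.0355 0.0163 -0.0055 0
-0.0355 0.0163 -0.0055 0
-0.0355 0.0163 -0.0055 0
-0.0355 0.0163 -0.0055 0
-0.0355 0.0163 -0.0055 0
-0.0355 0.0163 -0.0055 0
-0.0355 0.0163 -0.0055 0
-0.0355 0.0163 -0.0055 0'
python3 nudge.py '-0.0355 0.0163 -0.0055 0
-0.0355 0.0163 -0.0055 0
-0.0355 0.0163 -0.0055 0
-0.0355 0.0163 -0.0055 0
-0.0355 0.0163 -0.0055 0
-0.0355 0.0163 -0.0055 0
-0.0355 0.0163 -0.0055 0
0 0 0 0'
python3 - <<'E'
from h import *
s=r.state();print(s['q']);w=cam('wrist');i=r.get_image('wrist');cv2.imwrite('pics/wf.png',i);np.savez('pics/wf.npz',K=w[0],P=w[1])
F=np.array([.6036,-.2009,.14]);R=forkR(-.3228)
print(proj(w,F+np.array([[0,0,0],[-30,32,0],[50,32,0],[50,-32,0],[-30,-32,0]])/1e3@R.T))
E
```

```text
[0.5161 0.3072 0.1329] [[202.6015 237.9685]] [[283.8259 167.1416]]
tip-tcp in tool [-0.0773 -0.0002  0.0744]
0.131 [0.5171 0.3077 0.131 ] [-0.0765  0.0006  0.0764]
0.135 [0.5164 0.3068 0.135 ] [-0.0776  0.0002  0.0724]
0.139 [0.5156 0.3059 0.139 ] [-0.0786 -0.0002  0.0684]
time: 7.28
ee_pos: [0.5728, 0.068, 0.2491]
tool_rot: [[0.315, 0.949, -0.003], [0.949, -0.315, -0.001], [-0.002, -0.003, -1.0]]
force: [0.8, 1.2, -3.3]
finger_gap: 0.0195
gripper_force: 39.5
time: 7.95
ee_pos: [0.6035, -0.2093, 0.2882]
tool_rot: [[0.321, 0.947, -0.001], [0.947, -0.321, -0.005], [-0.005, 0.0, -1.0]]
force: [-0.1, 0.0, -3.3]
finger_gap: 0.0195
gripper_force: 39.5
[-0.37    0.1606  1.5951 -0.0052  1.3854 -0.0425]
[[312.725  196.4792]
 [355.363  159.5608]
 [359.0515 263.0158]
 [266.4504 263.2023]
 [270.0739 159.7553]]
```

```bash
python3 - <<'E'
from h import *
i=cv2.imread('pics/wf.png');cv2.imwrite('pics/wfc.png',cv2.resize(i[130:280,215:415],(800,600),interpolation=cv2.INTER_CUBIC))
E
```

```text
(no output)
```

View pics/wfc.png

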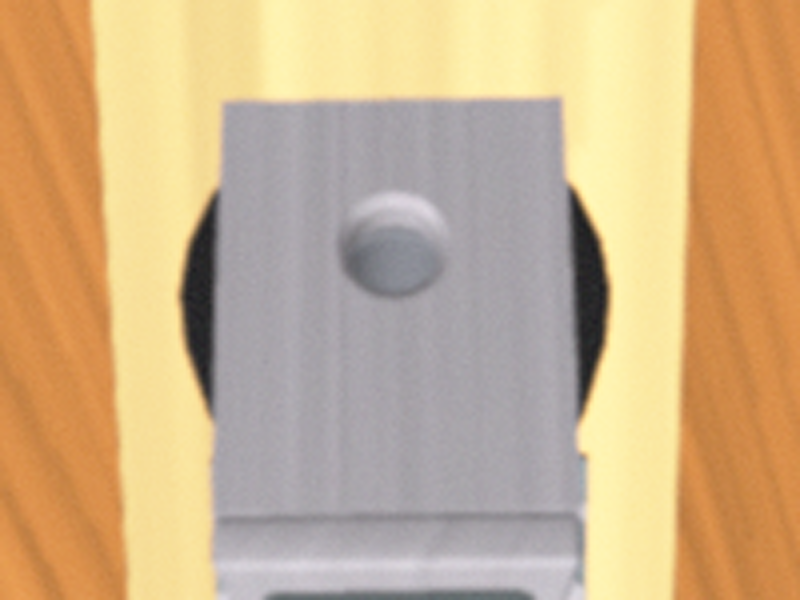

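The crop shows the cheek corners at (222,101), (563,98), (580,514) and (215,516), and the bore at (394,244).

```bash
cat >fit.py <<'E'
from h import *
from scipy.optimize import least_squares
z=np.load('pics/wf.npz');w=(z['K'],z['P']);t=cam('top')
L=np.array([[-30,32,0],[50,32,0],[50,-32,0],[-30,-32,0],[0,0,0]])/1e3
uv=np.array([[563,98],[580,514],[215,516],[222,101],[394,244]])/4+[215,130]
f=lambda p:(proj(w,L@forkR(p[2]).T+[p[0],p[1],.14])-uv).ravel()
s=least_squares(f,[.6,-.2,-.32]);p=s.x;print(p,np.degrees(p[2]),s.fun.reshape(-1,2))
f2=lambda p:(proj(w,L@forkR(p[2],p[4]).T+[p[0],p[1],p[3]])-uv).ravel()
s2=least_squares(f2,[.6,-.2,-.32,.14,.61]);print(s2.x,np.degrees(s2.x[4]),s2.fun.reshape(-1,2))
b=np.array([406.25,205]);print('top bore',onz(t,b,.14))
np.save('fork.npy',p)
E
cat >go.py <<'E'
from h import *
import sys
p=np.load('fork.npy');R=forkR(p[2]);F=np.array([p[0],p[1],.14])
s=r.state();e=np.array(s['ee_pos']);T=np.array(s['tool_rot'])
k=float(sys.argv[1]) # wanted tip distance above mouth, m
g=F+R[:,2]*(k+.132);tcp=g-np.array([0,0,.033])
print(s['time'],'rel in tool',T.T@(tcp-e),'yaw turn',np.arctan2(T[1,1],T[0,1])-p[2],'axis step/10mm tool',T.T@R[:,2]*-.01)
E
python3 fit.py; python3 go.py .02
```

```text
[ 0.6053 -0.1978 -0.3138] -17.980732768270947 [[ 0.2923 -0.037 ]
 [ 0.6573 -0.6478]
 [-1.0013 -0.1737]
 [-0.0062  0.1856]
 [ 0.0841  0.7425]]
[ 0.6051 -0.1983 -0.3139  0.1375  0.5722] 32.78206571882709 [[ 0.0825 -0.3459]
 [-0.0253 -0.4159]
 [-0.3006  0.0367]
 [ 0.1824 -0.1345]
 [ 0.0832  0.8651]]
top bore [ 0.6052 -0.1972  0.14  ]
8.0 rel in tool [ 0.0954 -0.0014  0.0561] yaw turn -0.01225057768798582 axis step/10mm tool [-0.0057  0.0001  0.0082]
```

```bash
python3 nudge.py '0.032 0 0 0.01
0.032 0 0 0
0.031 -0.001 0 0
0 0 0.028 0
0 0 0.02 0
0 0 0 0
0 0 0 0' 0 40
python3 go.py .02; python3 tip.py b | grep -v side | head -60
```

```text
time: 8.58
ee_pos: [0.6313, -0.1097, 0.2384]
tool_rot: [[0.324, 0.946, -0.007], [0.946, -0.324, 0.001], [-0.001, -0.007, -1.0]]
force: [-0.5, -0.1, -2.8]
finger_gap: 0.0193
gripper_force: 39.7
8.5833 rel in tool [-0.0046  0.0025  0.0069] yaw turn -0.01592838717285333 axis step/10mm tool [-0.0057  0.0001  0.0082]
8.5833 [ 0.6313 -0.1097  0.2384] [-0.4759 -0.1377 -2.7683]
28 [ 0.6104 -0.1691  0.1531] [395.8687 201.4856] [353.7249 261.5508]
32 [ 0.6078 -0.1768  0.1578] [399.3251 202.0568] [353.4145 262.2076]
36 [ 0.6053 -0.1841  0.1631] [402.7169 202.5274] [353.1323 262.5478]
40 [ 0.603  -0.1911  0.1688] [406.0309 202.8943] [352.8805 262.5599]
top
[388.9 189.7] [145, 145, 122, 69, 93, 106, 110, 97, 108, 99, 102, 105, 103]
[389.8 190.5] [144, 141, 98, 21, 118, 110, 96, 105, 104, 103, 98, 104, 101]
[390.6 191.4] [144, 126, 74, 96, 115, 97, 97, 105, 106, 102, 102, 104, 96]
[391.5 192.3] [134, 37, 118, 118, 103, 102, 103, 103, 101, 97, 103, 105, 106]
[392.3 193.2] [88, 119, 115, 106, 103, 104, 98, 101, 106, 103, 103, 101, 104]
[393.1 194.1] [100, 117, 103, 100, 104, 103, 109, 103, 103, 100,
[... 1935 characters left out ...]
, 37, 4, 0, 3, 2, 11, 52, 132, 168, 171]
[354.  255.3] [175, 167, 131, 60, 11, 2, 2, 2, 7, 42, 112, 161, 174]
[353.8 257.9] [174, 171, 145, 78, 18, 0, 2, 2, 5, 27, 95, 153, 174]
[353.5 260.4] [171, 159, 112, 37, 7, 2, 2, 2, 18, 18, 75, 146, 171]
[353.2 262.9] [173, 173, 159, 130, 85, 62, 57, 72, 113, 155, 164, 174, 174]
[352.9 265.4] [173, 173, 174, 175, 175, 175, 171, 173, 174, 173, 175, 175, 175]
[352.7 268. ] [173, 172, 175, 174, 173, 175, 175, 175, 176, 176, 176, 175, 173]
[352.4 270.5] [174, 175, 172, 175, 173, 173, 174, 174, 175, 176, 173, 175, 175]
[352.1 273. ] [122, 114, 159, 153, 148, 146, 142, 136, 132, 129, 127, 164, 161]
[351.9 275.5] [9, 6, 2, 2, 4, 4, 4, 17, 16, 14, 14, 11, 9]
```

```bash
python3 - <<'E'
from h import *
p=np.load('fork.npy');R=forkR(p[2]);F=np.array([p[0],p[1],.14]);d=cam('side')
print(proj(d,F+np.array([[50,32,0],[50,-32,0],[0,0,0],[0,0,20],[0,0,150]])/1e3@R.T))
b=cv2.imread('pics/side0.png');h=cv2.cvtColor(b,cv2.COLOR_BGR2HSV)
for y in(276,280,284):print(y,h[y,326:384,1].tolist())
print(h[266:284,345,1],h[266:284,360,1])
E
```

```text
[[370.1991 280.1799]
 [335.6732 276.5467]
 [354.0975 276.0456]
 [355.0378 265.9015]
 [361.1653 199.7983]]
276 [174, 176, 174, 173, 173, 174, 174, 175, 162, 121, 69, 22, 4, 2, 2, 2, 2, 2, 5, 5, 2, 5, 5, 5, 5, 2, 4, 4, 4, 2, 4, 4, 7, 11, 16, 23, 28, 28, 30, 36, 42, 55, 59, 72, 108, 145, 169, 173, 174, 172, 175, 174, 172, 174, 173, 175, 176, 172]
280 [176, 176, 173, 174, 173, 172, 173, 171, 133, 56, 10, 3, 0, 2, 2, 2, 0, 2, 3, 2, 2, 2, 2, 2, 0, 2, 2, 2, 2, 3, 2, 2, 2, 3, 2, 2, 2, 2, 0, 2, 2, 2, 2, 12, 67, 143, 172, 173, 172, 175, 173, 174, 175, 174, 174, 176, 173, 173]
284 [175, 175, 174, 174, 174, 170, 162, 119, 26, 6, 4, 2, 3, 2, 2, 2, 2, 0, 0, 2, 3, 3, 5, 3, 3, 2, 2, 2, 2, 3, 2, 2, 2, 3, 3, 3, 2, 3, 2, 3, 2, 2, 5, 28, 97, 162, 174, 175, 174, 174, 175, 174, 174, 172, 172, 173, 174, 175]
[174 176 174 174 173 173 158 108  31   7   5   2   2   2   2   2   2   3] [175 172 174 174 175 174 174 168 133  69  16   2   2   0   2   3   0   2]
```

```bash
python3 nudge.py '-0.0046 0.0035 0.007 -0.01
0 0 0 0
-0.0057 0 0.0082 0
0 0 0 0
0 0 0 0'
python3 go.py .010
python3 - <<'E'
from h import *
im=r.get_image('side');h=cv2.cvtColor(im,cv2.COLOR_BGR2HSV)
for y in(225,245,260,266,268,270,272,274):
    a=h[y,340:375,1].astype(float);m=a<60;print(y,340+np.where(m)[0].mean() if m.any() else None,m.sum())
E
```

```text
time: 9.1
ee_pos: [0.6329, -0.1226, 0.226]
tool_rot: [[0.317, 0.949, -0.001], [0.949, -0.317, 0.0], [-0.0, -0.001, -1.0]]
force: [0.1, -0.2, -2.8]
finger_gap: 0.0194
gripper_force: 39.6
9.1 rel in tool [ 0.0014 -0.0031  0.0027] yaw turn -0.00828422674455953 axis step/10mm tool [-0.0057  0.0001  0.0082]
225 359.5 6
245 357.5 6
260 356.0 7
266 355.0 7
268 355.0 7
270 355.0 7
272 355.0 5
274 344.0 9
```

```bash
python3 nudge.py '-0.003 -0.001 0.005 0
-0.003 0 0.005 0
-0.002 0 0.004 0
-0.002 0 0.005 0
0 0 0 0
0 0 0 0'
python3 go.py -.01
```

```text
time: 9.65
ee_pos: [0.6289, -0.1315, 0.2068]
tool_rot: [[0.316, 0.949, -0.002], [0.949, -0.316, -0.0], [-0.001, -0.002, -1.0]]
force: [0.2, 0.2, -3.1]
finger_gap: 0.0194
gripper_force: 39.6
9.65 rel in tool [-0.0004 -0.0019 -0.0001] yaw turn -0.0073752088673259 axis step/10mm tool [-0.0057  0.0001  0.0082]
```

```bash
python3 nudge.py '-0.0029 0 0.0041 0
-0.0029 0 0.0041 0
-0.0029 0 0.0041 0
0 0 0 0
0 0 0 0'
python3 go.py -.025
python3 nudge.py '-0.0029 0 0.0041 0
-0.0029 0 0.0041 0
-0.0029 0 0.0041 0
0 0 0 0
0 0 0 0'
python3 go.py -.04
```

```text
time: 10.07
ee_pos: [0.6262, -0.1397, 0.1945]
tool_rot: [[0.316, 0.949, -0.001], [0.949, -0.316, 0.0], [-0.0, -0.001, -1.0]]
force: [0.1, 0.9, -5.4]
finger_gap: 0.0194
gripper_force: 39.4
10.0667 rel in tool [-0.0004 -0.0019 -0.0002] yaw turn -0.007432102747643554 axis step/10mm tool [-0.0057  0.0001  0.0082]
time: 10.48
ee_pos: [0.6234, -0.1481, 0.1822]
tool_rot: [[0.316, 0.949, -0.001], [0.949, -0.316, -0.0], [-0.001, -0.001, -1.0]]
force: [1.0, 1.4, -6.2]
finger_gap: 0.0195
gripper_force: 39.2
10.4833 rel in tool [-0.0001 -0.0019 -0.0002] yaw turn -0.0072910476122232115 axis step/10mm tool [-0.0057  0.0001  0.0082]
```

```bash
python3 nudge.py '0.0012 -0.0005 0.0008 0
-0.0029 0 0.0041 0
-0.0029 0 0.0041 0
-0.0029 0 0.0041 0
0 0 0 0
0 0 0 0'
python3 go.py -.055
python3 nudge.py '-0.0029 0 0.0041 0
-0.0029 0 0.0041 0
0 0 0 0
0 0 0 0'
python3 go.py -.065
```

```text
time: 10.98
ee_pos: [0.6208, -0.1552, 0.1693]
tool_rot: [[0.316, 0.949, -0.001], [0.949, -0.316, -0.0], [-0.001, -0.001, -1.0]]
force: [-0.1, 1.3, -4.8]
finger_gap: 0.0195
gripper_force: 39.4
10.9833 rel in tool [-0.0011 -0.0015 -0.0007] yaw turn -0.007461665145757468 axis step/10mm tool [-0.0057  0.      0.0082]
time: 11.32
ee_pos: [0.619, -0.1603, 0.161]
tool_rot: [[0.316, 0.949, -0.001], [0.949, -0.316, 0.0], [-0.0, -0.001, -1.0]]
force: [1.4, 2.1, -6.6]
finger_gap: 0.0192
gripper_force: 39.3
11.3167 rel in tool [-0.0014 -0.0015 -0.0009] yaw turn -0.007219083977867691 axis step/10mm tool [-0.0057  0.      0.0082]
```

```bash
python3 nudge.py '0.001 0 0.0008 0
-0.0029 0 0.0041 0
-0.0029 0 0.0041 0
0 0 0 0
0 0 0 0'
python3 go.py -.075
python3 nudge.py '-0.0029 0 0.0041 0
-0.0029 0 0.0041 0
0 0 0 0
0 0 0 0'
python3 go.py -.085
```

```text
time: 11.73
ee_pos: [0.6179, -0.1646, 0.1529]
tool_rot: [[0.315, 0.949, 0.0], [0.949, -0.315, 0.0], [0.0, 0.0, -1.0]]
force: [0.1, 4.1, -3.4]
finger_gap: 0.0195
gripper_force: 39.8
11.7333 rel in tool [-0.0028 -0.0017 -0.0008] yaw turn -0.007022200833609549 axis step/10mm tool [-0.0057  0.      0.0082]
time: 12.07
ee_pos: [0.6166, -0.1687, 0.1457]
tool_rot: [[0.315, 0.949, 0.001], [0.949, -0.315, 0.002], [0.002, 0.001, -1.0]]
force: [0.1, 10.0, 0.2]
finger_gap: 0.0192
gripper_force: 40.4
12.0667 rel in tool [-0.0042 -0.0018  0.0002] yaw turn -0.007052169787303664 axis step/10mm tool [-0.0058  0.      0.0082]
```

```bash
python3 nudge.py '0.0029 0 -0.0041 0
0.0015 0 -0.002 0
-0.0016 -0.001 -0.001 0
-0.0016 0 -0.001 0
0 0 0 0
0 0 0 0'
python3 go.py -.078
python3 nudge.py '-0.0029 0 0.0041 0
-0.0015 0 0.002 0
0 0 0 0
0 0 0 0'
python3 go.py -.085
```

```text
time: 12.57
ee_pos: [0.6161, -0.1668, 0.1494]
tool_rot: [[0.315, 0.949, 0.0], [0.949, -0.315, 0.004], [0.004, -0.001, -1.0]]
force: [10.0, 6.1, -23.1]
finger_gap: 0.0192
gripper_force: 40.3
12.5667 rel in tool [-0.0018 -0.0007 -0.0019] yaw turn -0.007053402009111531 axis step/10mm tool [-0.0058  0.      0.0082]
time: 12.9
ee_pos: [0.6166, -0.1669, 0.1492]
tool_rot: [[0.316, 0.949, 0.005], [0.949, -0.316, 0.009], [0.01, 0.002, -1.0]]
force: [4.0, 20.3, -0.3]
finger_gap: 0.0191
gripper_force: 43.4
12.9 rel in tool [-0.0059 -0.0012  0.0036] yaw turn -0.007657572398617751 axis step/10mm tool [-0.0058  0.      0.0081]
```

```bash
python3 nudge.py '0 0 0 0
0.0029 0 -0.0041 0
0 0 0 0
0 0 0 0' 0.01 20
python3 go.py -.075;  python3 -c "
from h import *
s=r.state();T=np.array(s['tool_rot']);print(T.T@s['force'],T.T@s['ft_torque'])"
```

```text
time: 13.23
ee_pos: [0.6163, -0.1669, 0.1493]
tool_rot: [[0.315, 0.949, 0.002], [0.949, -0.315, 0.005], [0.005, 0.0, -1.0]]
force: [8.8, 10.1, -14.9]
finger_gap: 0.0197
gripper_force: 41.3
13.2333 rel in tool [-0.     -0.0009 -0.0044] yaw turn -0.00673479039997249 axis step/10mm tool [-0.0058  0.      0.0082]
[12.2565  5.1323 14.9376] [-0.9095  1.7791 -0.1649]
```

```bash
cat >>go.py <<'E'
F_=T.T@s['force']+np.array([0,0,-3.]);u=T.T@R
print('F on tool along fork x,y,z:',F_@u,'grip',s['gripper_force'],'torque',T.T@s['ft_torque'])
d=(T.T@(tcp-e))@u;print('to go in fork axes',d)
E
python3 nudge.py '0.0023 0.001 0.0016 0
0 0 0 0
0 0 0 0'
python3 go.py -.08
python3 nudge.py '-0.0029 0 0.0041 0
0 0 0 0
0 0 0 0'
python3 go.py -.08
```

```text
time: 13.48
ee_pos: [0.6168, -0.1668, 0.1491]
tool_rot: [[0.315, 0.949, -0.0], [0.949, -0.315, 0.002], [0.002, -0.001, -1.0]]
force: [2.5, 6.0, -8.1]
finger_gap: 0.019
gripper_force: 42.3
13.4833 rel in tool [-0.0032 -0.0013 -0.0005] yaw turn -0.007083919065184852 axis step/10mm tool [-0.0058  0.      0.0082]
F on tool along fork x,y,z: [-8.259   0.5657 -0.4746] grip 42.28014886379242 torque [-0.091   0.9464 -0.0661]
to go in fork axes [ 0.0029 -0.0013 -0.0014]
time: 13.73
ee_pos: [0.6169, -0.1681, 0.147]
tool_rot: [[0.316, 0.949, 0.002], [0.949, -0.316, 0.005], [0.005, 0.001, -1.0]]
force: [2.0, 11.7, -0.4]
finger_gap: 0.0194
gripper_force: 43.3
13.7333 rel in tool [-0.0019 -0.0018 -0.0026] yaw turn -0.00777757796157641 axis step/10mm tool [-0.0058  0.      0.0082]
F on tool along fork x,y,z: [-8.1449 -1.7016  8.8306] grip 43.2745224237442 torque [0.4691 1.5866 0.0801]
to go in fork axes [ 0.0031 -0.0018  0.001 ]
```

```bash
python3 nudge.py '0.0012 -0.0005 0.0008 0
-0.0017 0 0.0025 0
-0.0017 0 0.0025 0
0 0 0 0
0 0 0 0'
python3 go.py -.085
```

```text
time: 14.15
ee_pos: [0.616, -0.1708, 0.1423]
tool_rot: [[0.316, 0.949, 0.003], [0.949, -0.316, 0.004], [0.004, 0.002, -1.0]]
force: [1.5, 11.1, 2.4]
finger_gap: 0.0193
gripper_force: 43.8
14.15 rel in tool [-0.002  -0.0018 -0.0033] yaw turn -0.007711139031217673 axis step/10mm tool [-0.0058  0.      0.0082]
F on tool along fork x,y,z: [-5.9148 -2.0195 10.729 ] grip 43.788228034973145 torque [0.5501 1.3064 0.0833]
to go in fork axes [ 0.0035 -0.0018  0.0015]
```

```bash
python3 nudge.py '0.0005 -0.0007 0.0003 0
-0.0023 0 0.0033 0
-0.0023 0 0.0033 0
0 0 0 0
0 0 0 0'
python3 go.py -.095
python3 - <<'E'
from h import *
s=r.state();d=cam('side');im=r.get_image('side');cv2.imwrite('pics/s_c.png',im)
h=cv2.cvtColor(im,cv2.COLOR_BGR2HSV)
p=np.load('fork.npy');R=forkR(p[2]);F=np.array([p[0],p[1],.14])
for k in range(0,75,4):
    q=proj(d,[F+R[:,2]*k/1e3])[0];a=h[int(round(q[1])),int(q[0])-14:int(q[0])+15];print(k,q.round(1),a[:,1].tolist(),a[::2,2].tolist())
E
```

```text
time: 14.57
ee_pos: [0.6144, -0.1749, 0.1353]
tool_rot: [[0.316, 0.949, 0.004], [0.949, -0.316, 0.003], [0.004, 0.003, -1.0]]
force: [1.2, 8.9, 1.2]
finger_gap: 0.0193
gripper_force: 43.6
14.5667 rel in tool [-0.0034 -0.0016 -0.002 ] yaw turn -0.007628967350302662 axis step/10mm tool [-0.0058  0.      0.0082]
F on tool along fork x,y,z: [-4.8056 -1.5694  8.5336] grip 43.64080488681793 torque [0.2747 1.1914 0.0398]
to go in fork axes [ 0.0039 -0.0016 -0.0003]
0 [354.1 276. ] [2, 0, 2, 0, 4, 4, 2, 2, 2, 4, 5, 2, 4, 4, 4, 2, 4, 5, 7, 11, 16, 22, 26, 30, 30, 34, 44, 52, 58] [122, 116, 118, 115, 115, 113, 123, 129, 119, 114, 115, 117, 118, 121, 123]
4 [354.3 274. ] [16, 18, 24, 30, 30, 34, 38, 48, 53, 41, 25, 11, 4, 2, 4, 2, 4, 4, 13, 43, 100, 138, 149, 153, 157, 163, 163, 164, 166] [114, 117, 119, 121, 124, 121, 128, 134, 131, 136, 132, 144, 143, 144, 143]
8 [354.5 272. ] [133, 136, 146, 153, 156, 159, 161, 162, 133, 67, 18, 5, 3, 3, 3, 2, 3, 3, 5, 26, 100, 161, 173, 174, 173, 172, 172, 172, 174] [146, 152, 152, 152, 151, 152, 152, 154, 155, 152, 132, 147, 146, 145, 145]
12 [354.7 270. ]
[... 2645 characters left out ...]
 35, 34, 32, 110, 150, 148, 151, 153, 113, 35, 33, 36, 39]
64 [357.1 243.6] [45, 38, 36, 38, 53, 24, 32, 62, 142, 168, 172, 172, 172, 175, 174, 172, 174, 173, 170, 164, 125, 18, 43, 36, 43, 44, 38, 39, 43] [34, 35, 34, 32, 86, 147, 148, 151, 154, 150, 63, 30, 30, 40, 47]
68 [357.3 241.5] [38, 38, 36, 41, 43, 46, 27, 79, 148, 167, 172, 175, 173, 174, 173, 174, 173, 170, 167, 154, 99, 24, 40, 39, 32, 8, 59, 85, 84] [40, 35, 30, 28, 88, 145, 150, 153, 156, 142, 54, 32, 32, 52, 73]
72 [357.5 239.5] [94, 124, 124, 65, 23, 44, 36, 15, 110, 160, 171, 173, 171, 172, 172, 173, 171, 170, 164, 135, 51, 36, 34, 42, 29, 83, 152, 166, 171] [68, 76, 34, 35, 65, 143, 151, 156, 160, 132, 45, 37, 35, 99, 155]
```

```bash
python3 nudge.py '0.0005 -0.0007 0.0003 0
-0.0023 0 0.0033 0
0 0 0 0
0 0 0 0'
python3 go.py -.1
python3 nudge.py '-0.0017 0 0.0025 0
0 0 0 0
0 0 0 0'
python3 go.py -.1
```

```text
time: 14.95
ee_pos: [0.6136, -0.1769, 0.132]
tool_rot: [[0.316, 0.949, 0.005], [0.949, -0.316, 0.002], [0.003, 0.004, -1.0]]
force: [1.7, 9.1, 1.7]
finger_gap: 0.0193
gripper_force: 43.6
14.95 rel in tool [-0.0041 -0.0014 -0.0013] yaw turn -0.0074908691200746835 axis step/10mm tool [-0.0058  0.      0.0082]
F on tool along fork x,y,z: [-4.7901 -1.2349  9.1173] grip 43.64477097988129 torque [0.1318 1.1501 0.0426]
to go in fork axes [ 0.0041 -0.0015 -0.0013]
time: 15.2
ee_pos: [0.6138, -0.1769, 0.1318]
tool_rot: [[0.316, 0.949, 0.006], [0.949, -0.316, 0.004], [0.006, 0.005, -1.0]]
force: [-1.0, 14.3, 11.5]
finger_gap: 0.019
gripper_force: 44.8
15.2 rel in tool [-0.0041 -0.0016 -0.0014] yaw turn -0.00791116487393756 axis step/10mm tool [-0.0058  0.      0.0082]
F on tool along fork x,y,z: [-2.5404 -5.4096 19.5266] grip 44.8306542634964 torque [0.9824 1.6992 0.1708]
to go in fork axes [ 0.0042 -0.0016 -0.0012]
```

```bash
cat >hd.py <<'E'
from h import *
d=cam('side');im=r.get_image('side');h=cv2.cvtColor(im,cv2.COLOR_BGR2HSV)[:,:,1].astype(np.float32)
import sys;cv2.imwrite(f'pics/s_{sys.argv[1]}.png',im)
p=np.load('fork.npy');R=forkR(p[2]);F=np.array([p[0],p[1],.14])
ks=np.arange(20,70,.5)
for y in(-4,0,4):
    q=proj(d,[F+R[:,2]*k/1e3+R[:,1]*y/1e3 for k in ks]).astype(np.float32)
    v=cv2.remap(h,q[:,:1],q[:,1:],cv2.INTER_LINEAR).ravel()
    print(y,'head top k',ks[np.argmax(v>70)],v[::8].round())
E
python3 hd.py d; python3 -c "
from h import *
s=r.state();print(s['force'],s['ft_torque'])"
```

```text
-4 head top k 42.0 [  2.   3.   3.   1.   2.  19. 137. 174. 172. 173. 174. 174. 173.]
0 head top k 42.0 [  2.   3.   1.   3.   3.  20. 137. 172. 173. 173. 174. 172. 174.]
4 head top k 42.0 [  2.   2.   3.   3.   2.  21. 147. 173. 172. 173. 174. 173. 173.]
[-1.1294 13.9334 10.8017] [ 1.8879  0.397  -0.0993]
```

```bash
python3 nudge.py '0.0017 0 -0.0025 0
0 0 0 0'
python3 nudge.py '0 0 0 0
0 0 0 0
0 0 0 0
0 0 0 0' 0.04
python3 hd.py e; python3 go.py -.1
```

```text
time: 15.42
ee_pos: [0.6136, -0.1769, 0.1319]
tool_rot: [[0.315, 0.949, 0.005], [0.949, -0.315, 0.001], [0.003, 0.004, -1.0]]
force: [2.7, 7.7, 1.3]
finger_gap: 0.0193
gripper_force: 43.5
time: 15.75
ee_pos: [0.6118, -0.1791, 0.1298]
tool_rot: [[0.316, 0.949, 0.001], [0.949, -0.316, -0.001], [-0.001, 0.002, -1.0]]
force: [0.1, 0.4, 0.4]
finger_gap: 0.0399
gripper_force: 0.0
-4 head top k 42.0 [  2.   2.   2.   2.   2.  26. 147. 173. 172. 174. 173. 173. 171.]
0 head top k 42.0 [  2.   2.   1.   2.   3.  26. 148. 173. 174. 174. 174. 174. 171.]
4 head top k 42.0 [  2.   2.   3.   3.   3.  20. 150. 174. 173. 175. 173. 173. 167.]
15.8 rel in tool [-0.0015 -0.0001 -0.0037] yaw turn -0.007690103637173318 axis step/10mm tool [-0.0057  0.      0.0082]
F on tool along fork x,y,z: [1.6679 0.3145 2.0478] grip 0.0 torque [ 0.0009  0.0044 -0.0314]
to go in fork axes [ 0.0033 -0.0002  0.0022]
```

```bash
python3 nudge.py '0 0 -0.02 0
0 0 -0.03 0
0 0 -0.03 0
0 0 0 0
0 0 0 0' 0.05
python3 hd.py f
python3 nudge.py '0 0 0 0
0 0 0 0
0 0 0 0
0 0 0 0
0 0 0 0
0 0 0 0' 0 20
python3 nudge.py '0 0 0.02 0
0 0 0.01 0
0 0 0.006 0
0 0 0 0
0 0 0 0'
```

```text
time: 16.22
ee_pos: [0.6132, -0.1793, 0.2122]
tool_rot: [[0.316, 0.949, 0.006], [0.949, -0.316, -0.002], [-0.0, 0.006, -1.0]]
force: [-0.0, -0.5, -0.8]
finger_gap: 0.0505
gripper_force: 0.0
-4 head top k 42.0 [  3.   2.   2.   2.   2.  26. 148. 173. 174. 173. 173. 174. 174.]
0 head top k 42.0 [  2.   2.   2.   2.   3.  26. 147. 173. 174. 174. 173. 173. 173.]
4 head top k 42.0 [  2.   2.   3.   3.   3.  20. 151. 172. 173. 173. 172. 173. 173.]
time: 16.77
ee_pos: [0.6111, -0.1781, 0.2082]
tool_rot: [[0.315, 0.949, -0.001], [0.949, -0.315, 0.0], [0.0, -0.001, -1.0]]
force: [0.1, -0.0, -0.5]
finger_gap: 0.0001
gripper_force: 0.0
time: 17.18
ee_pos: [0.6109, -0.1781, 0.1721]
tool_rot: [[0.316, 0.949, -0.001], [0.949, -0.316, 0.0], [-0.0, -0.002, -1.0]]
force: [-0.3, 0.2, 0.1]
finger_gap: 0.0
gripper_force: 0.0
```

```bash
python3 nudge.py '0 0 0.005 0
0 0 0 0
0 0 0.003 0
0 0 0 0
0 0 0 0'
python3 nudge.py '0 0 0.002 0
0 0 0 0
0 0 0 0'
```

```text
time: 17.6
ee_pos: [0.6113, -0.1782, 0.1648]
tool_rot: [[0.316, 0.949, -0.0], [0.949, -0.316, 0.0], [0.0, -0.0, -1.0]]
force: [0.1, -0.6, -0.8]
finger_gap: -0.0003
gripper_force: 0.0
time: 17.85
ee_pos: [0.6113, -0.1782, 0.1627]
tool_rot: [[0.316, 0.949, -0.0], [0.949, -0.316, 0.0], [0.0, -0.0, -1.0]]
force: [-0.5, 0.4, 0.7]
finger_gap: -0.0001
gripper_force: 0.0
```

```bash
python3 nudge.py '0 0 0.002 0
0 0 0 0
0 0 0 0'
python3 nudge.py '0 0 0.002 0
0 0 0 0
0 0 0 0'
python3 nudge.py '0 0 0.001 0
0 0 0 0
0 0 0 0'; python3 hd.py g
```

```text
time: 18.1
ee_pos: [0.6117, -0.1783, 0.1615]
tool_rot: [[0.315, 0.949, 0.001], [0.949, -0.315, -0.0], [-0.0, 0.001, -1.0]]
force: [-1.0, 0.4, 2.8]
finger_gap: 0.0001
gripper_force: 1.7
time: 18.35
ee_pos: [0.6125, -0.1781, 0.1611]
tool_rot: [[0.316, 0.949, 0.003], [0.949, -0.316, -0.0], [0.001, 0.003, -1.0]]
force: [-1.2, 2.6, 9.9]
finger_gap: 0.0
gripper_force: 4.6
time: 18.6
ee_pos: [0.6129, -0.178, 0.1609]
tool_rot: [[0.316, 0.949, 0.004], [0.949, -0.316, -0.0], [0.001, 0.004, -1.0]]
force: [-1.5, 2.9, 11.4]
finger_gap: -0.0002
gripper_force: 5.8
-4 head top k 20.0 [ 3.  2.  3.  3.  0.  8. 11. 11. 11. 11. 12. 11.  9.]
0 head top k 20.0 [ 3.  2.  2.  2.  2.  7.  9. 10. 10. 11. 11. 13. 10.]
4 head top k 20.0 [ 2.  2.  2.  2.  2.  9.  9. 11. 12. 11. 13. 12. 16.]
```

The head is rigid under 11 N, at the height expected for fully home. I'll back off, check once more and hand in.

```bash
python3 nudge.py '0 0 -0.02 0
0 0 -0.03 0
0 0 -0.04 0
0 0 -0.04 0
0 0 0 0
0 0 0 0'
python3 hd.py h; python3 - <<'E'
from h import *
a=cv2.imread('pics/side0.png');b=cv2.imread('pics/s_h.png')
for n,(x0,x1,y0,y1) in dict(mug=(245,325,412,480),wrench=(230,260,235,282),spare=(222,266,278,318),short=(286,303,186,214),tub=(248,312,140,190)).items():
    print(n,cv2.absdiff(a,b)[y0:y1,x0:x1].mean())
print(r.finish_job())
E
```

```text
time: 19.15
ee_pos: [0.6134, -0.1789, 0.292]
tool_rot: [[0.315, 0.949, 0.007], [0.949, -0.315, -0.003], [-0.0, 0.008, -1.0]]
force: [0.2, 0.2, -0.8]
finger_gap: -0.0001
gripper_force: 0.0
-4 head top k 42.0 [  2.   2.   2.   3.   2.  26. 149. 173. 173. 173. 173. 172. 175.]
0 head top k 42.0 [  2.   2.   3.   2.   3.  25. 148. 174. 174. 173. 174. 174. 174.]
4 head top k 42.0 [  0.   1.   3.   2.   3.  19. 147. 175. 176. 174. 173. 173. 173.]
mug 4.782781862745098
wrench 3.922695035460993
spare 2.618939393939394
short 4.775910364145658
tub 8.2846875
the job is handed in; nothing more can be done
None
```

The job is handed in: the long axle is threaded through the fork and released, with its head home as far as I can measure (within about 2 mm in the side camera, and it did not move under an 11 N press). I never saw the tip below the lower cheek directly; it follows from how far the axle went in. The short axle is still in the rack and the side-camera check showed nothing else clearly moved, all in about 19 s of the 48 s allowed.

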